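# Trip the hidden catch of the nail magazine

### The job

The nail tray of the grey magazine on the bench is latched shut. Take the long release pin from the wooden rack, push it straight down through the round hole in the magazine's top plate until the hidden catch lets go and the tray springs out, then put the pin back in the rack hole it came from and let go. Leave the short mushroom-headed punch in its own hole.

Things in the scene. Friction and masses are not known exactly. Their poses are not given: they have to be found in the camera images.
- release_pin: Loose steel release pin, 0.12 kg, hanging upright by its collar in one hole of the rack. Plain cylindrical dark handle, 18 mm in diameter, from 4 to 56 mm above the origin; collar 32 mm in diameter, 4 mm thick; below it a shank 8 mm in diameter, 46 mm long, with a tapered tip. Origin: centre of the collar's underside; z up along the handle.
- stub_punch: Bystander: short steel punch in the other hole of the rack, with a mushroom head 32 mm in diameter whose top is 30 mm above the origin, the same collar, and a shank only 18 mm long (too short to reach the catch). Origin: centre of the collar's underside; z up.
- rack: Wooden bridge-shaped rack, fixed to the bench, 74 mm (x) by 134 mm (y) by 80 mm high. Origin: centre of its underside; z up; the two tools stand along its y axis, 36 mm to either side of its middle, in through holes 19 mm in diameter; the tools' collars rest on its top at 80 mm.
- magazine: Grey steel housing of the nail magazine, fixed to the bench: 84 mm (x) by 144 mm (y) by 80 mm high, foot flanges out to 59 mm either side in x. Origin: centre of its underside; z up; the tray comes out at its -y end. On its top stand a bolt head, 22 mm in diameter and 10 mm high, 40 mm to -y of the middle, and four flat screws; the access hole is 30 mm to +y of the middle.
- hole (a point): Centre of the mouth of the round access hole, 21 mm in diameter, on the upper face of the magazine's 8 mm thick top plate, 80 mm above the bench; z up. Straight below it is the catch; the pin's collar meets the plate when the shank is fully in.
- catch_pad (a point): Hidden in the housing: centre of the upper face of the unpressed spring catch's pad, 30 mm square, 30 mm straight below the hole's mouth (fixed point, does not move with the pad). The catch lets go when pressed down about 9 mm (2 N at first, about 7 N there) and can go down 20 mm; a pin pushed in to its collar presses it 16 mm.
- tray (a joint): Slide of the spring tray in the housing, m: about 0 latched shut, grows as the tray comes out at the housing's -y end; 0.045 is fully out. Springs push it out once the catch is tripped, and it then stays out.

How it is judged:
On the way, in this order (a step that is already met when the one before it is completed fails the run):
1. the release pin is lowered into the access hole, its tip at least 20 mm below the mouth, the tray still shut (z of release_pin in the frame of hole below 0.026 m and horizontal distance between release_pin and hole below 0.015 m and value of joint tray below 0.01 m).
2. the tray springs out by more than 30 mm while the pin is in the hole (value of joint tray above 0.03 m and horizontal distance between release_pin and hole below 0.02 m).
At the end, for the whole second after the job is handed in: The tray is out by more than 30 mm; the release pin hangs upright (within 0.2 rad) and at rest in the rack hole it came from, within 20 mm of where it was; the short punch is within 20 mm of where it was (value of joint tray above 0.03 m and distance of each of release_pin, stub_punch from where it was at the start of the episode below 0.02 m and angle between release_pin's own z axis and vertical below 0.2 rad and linear speed of release_pin below 0.02 m/s); the robot touches nothing.
It fails at once if the short punch is taken out of its hole (moved by more than 30 mm) (distance of stub_punch from where it was at the start of the episode above 0.03 m).
It also fails if it takes over 48 s, if anything falls off the work surface, if the arm or the gripper's body presses on something with over 40 N, if the wrist force passes 120 N, or if a joint passes its speed limit or range.

### The arm

A 6-joint arm with a two-finger parallel gripper is mounted at the origin on a cart in front of the work surface, level with it; the furniture and walls round the work are solid. World frame = base frame: x ahead of the robot, y to its left, z up, the work surface at z = 0. Lengths are in m, angles in rad, forces in N, time in s.
With the tool pointing down it reaches from about 0.275 to 0.85 m from the base axis. Payload 5.2 kg.
Tool frame: the origin (TCP) lies at the very end of the fingers, on their centre line; the grasp point (between the pads) lies 19 mm behind it; z points along the fingers, y is the direction in which the jaws open and shut (so a half turn about z gives the same grasp; the last joint's range is limited). The gripper opens to 85 mm and grips with 20 to 120 N. Pads are 22 mm wide; open, the fingers measure 114 mm over their backs; the gripper's body (76 mm by 85 mm) begins 54 mm behind the grasp point. The pads swing forward as they close: fully open they stand 13 mm farther back than shut.
Start: joints at [-1.424, 0.259, 1.535, -0, 1.348, -0.203], TCP at [0.189, -0.517, 0.231] pointing down, gripper open.
Joint ranges: [-3.14, 3.14], [-0.91, 2.08], [0.19, 2.58], [-1.22, 4.36], [0.22, 2.71], [-3.12, 3.12]. Speed limits (rad/s): [2.57, 2.57, 3.14, 3.14, 3.14, 3.14].

### API

Orientations are given as a unit quaternion [w, x, y, z].
In Python, from rig import manip, read_camera, workorder gives the robot as it stands. The module is installed in compiled form; this text tells all that it offers.
- The arm moves only by the shell command python3 -m handwheel 'ROWS' [FORCE]. ROWS is a JSON object of lists of equal length, an entry for each row: "grip": the opening, from 0 (shut) to 1 (fully open); "dp": the shift along the tool's x, y, z in m, a list of three; "rotation": the turn, a rotation vector about the tool's x, y, z in degrees, a list of three. In form: {"grip": [grip, ...], "dp": [[dx, dy, dz], ...], "rotation": [[rx, ry, rz], ...]}. A call has exactly 8 rows; each row is the pose to reach, as a shift and turn from the pose measured when the call began, along the tool's axes at that moment; what a row does not reach only later rows make up. A row lasts 1/8 s, in which the tool goes at most 62.5 mm and 10.7 degrees, less where a joint would pass 70% of its speed; a pose out of reach is approached as far as the arm can. A call with a gripper value outside its range is refused whole. The fingers move at their own pace and stop on an object; FORCE is the grip in N (left out, the last holds). Time passes only in rows, so rows that repeat a pose let the fingers close, or fill a call up. It gives the time, the measured TCP pose, the force and the opening at its end, in the units of the state.
- manip.observe(): the state, without advancing time (a new reading comes with each control period).
- read_camera(name): name is "scene" or "top" or "wrist"; returns a dict with "color" (420x560x3 uint8, red, green, blue), "fov_y" (degrees; the focal length in pixels is half the picture's height over the tangent of half this angle, whatever the lens; pixels are square), "cx", "cy" (the principal point, pixels), "R" (3x3) and "t" (3): a world point X has camera coordinates R X + t; the wrist camera has in their place "mount" (4x4, takes a point from camera to tool coordinates, whose origin is the TCP and whose axes are the flange's). Camera axes: x right, y down, z forward; pixel columns grow to the right and rows downward; lengths in m; the calibration is good to about 2 mm. A picture is of the moment at which its call begins: read the wrist's pose just before it. There is no depth.
- workorder.hand_in(): hands the job in, once; it reports no verdict.
The state is a dict: "time_s": time; "joint_positions": joint angles; "joint_vel": joint speeds; "effort": joint torques, N m; "tcp_pos": TCP position; "ee_rot": TCP orientation; "contact_force": force on the tool from outside, world axes, zero at the start; "wrist_torque": the same for the moment, N m; "finger_gap": finger opening in m.
Only numpy, scipy, OpenCV 4.12 (cv2) and the standard library are available. Lean on these libraries where they do the work, as an engineer would, in place of code of your own. Each camera call takes 0.05 s, during which the arm holds its last target. There are 200 camera calls.

## Working session

There is one attempt and no reset: what is moved stays moved. The work goes in short steps, Python scripts to look and compute and a shell command to move; the robot and the scene stay as the last step left them, time stands still between calls to the robot, and variables do not carry over. Pictures are saved under pics/ and viewed, about 8 in all and at most 12, crops included, and the job is handed in when it is done.

```bash
mkdir -p pics
python3 - <<'E'
from rig import manip, read_camera
import cv2
print(manip.observe())
for n in ("scene","top"):
    c=read_camera(n); print(n,c["fov_y"],c["cx"],c["cy"],c["R"],c["t"])
    cv2.imwrite(f"pics/{n}0.png",c["color"][:,:,::-1])
E
```

```text
{'time_s': 0.0, 'joint_positions': array([-1.42377616e+00,  2.59344724e-01,  1.53609446e+00, -1.87265582e-07,
        1.34796831e+00, -2.02786062e-01]), 'joint_vel': array([ 0.00109502, -0.0004114 , -0.001064  , -0.00047482, -0.00243065,
        0.00056905]), 'effort': array([ 1.94560824e-03, -4.46019709e+01, -2.90569675e+01, -3.72028699e-04,
        1.15540580e-02, -2.22502302e-05]), 'tcp_pos': array([ 0.18844486, -0.51615405,  0.23046918]), 'ee_rot': array([-9.07070468e-04,  9.84742993e-01,  1.74012682e-01,  2.52070188e-05]), 'contact_force': array([-0.88406011,  0.33225375,  0.43873436]), 'wrist_torque': array([ 0.00340299, -0.02957164, -0.01433423]), 'finger_gap': 0.08537793255832844}
scene 46.367751789182996 267.6697170367415 207.25933155281254 [[-0.76704786 -0.64143498  0.01409777]
 [-0.33771455  0.38497176 -0.8589212 ]
 [ 0.54551486 -0.66359469 -0.51191369]] [0.47268157 0.28053    0.55096285]
top 50.616261036137644 276.0220012313225 217.76869228874497 [[ 2.62603471e-02 -9.99649992e-01  3.20729082e-03]
 [-9.95430797e-01 -2.64438860e-02 -9.17510156e-02]
 [ 9.18037153e-02 -7.83222537e-04 -9.95776815e-01]] [-0.02776616  0.60073815  0.87751871]
```

View pics/top0.png

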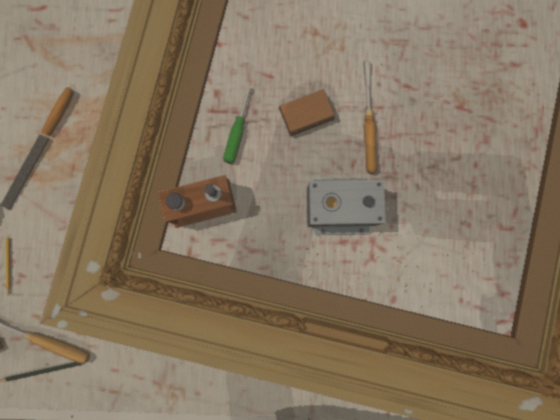

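View pics/scene0.png

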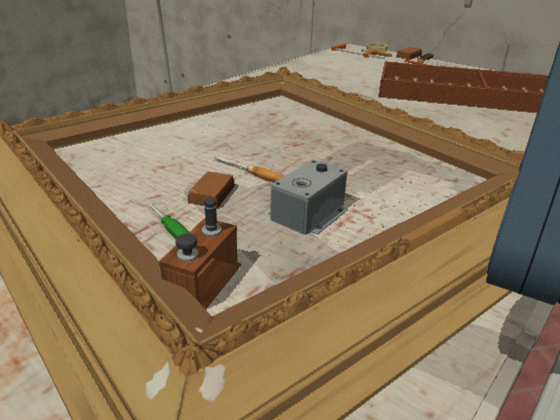

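The top view shows the rack at about (198,202), with the pin handle at (212,191) and the punch at (175,201). The magazine is at (346,203), its hole at (331,202) and the bolt head at (369,201). The scene view agrees: pin at (211,215), punch at (186,243), hole at (302,183).

```bash
cat > h.py <<'E'
import numpy as np, cv2
from scipy.spatial.transform import Rotation as Rn
from rig import manip, read_camera
def cast(c,uv,z,R=None,t=None):
    """pixel -> world point on plane z"""
    f=210/np.tan(np.radians(c["fov_y"]/2))
    R=c["R"] if R is None else R; t=c["t"] if t is None else t
    d=R.T@np.array([(uv[0]-c["cx"])/f,(uv[1]-c["cy"])/f,1]); o=-R.T@t
    return o+d*(z-o[2])/d[2]
def project(c,X,R=None,t=None):
    f=210/np.tan(np.radians(c["fov_y"]/2))
    R=c["R"] if R is None else R; t=c["t"] if t is None else t
    p=R@np.asarray(X)+t; return np.array([c["cx"]+f*p[0]/p[2],c["cy"]+f*p[1]/p[2]])
def wrist():
    s=manip.observe(); c=read_camera("wrist"); M=c["mount"]
    q=s["ee_rot"]; Rt=Rn.from_quat([q[1],q[2],q[3],q[0]]).as_matrix()
    Rc=Rt@M[:3,:3]; o=Rt@M[:3,3]+s["tcp_pos"]
    c["R"]=Rc.T; c["t"]=-Rc.T@o
    return s,c
def totool(s,dw):
    q=s["ee_rot"]; return Rn.from_quat([q[1],q[2],q[3],q[0]]).as_matrix().T@np.asarray(dw)
E
python3 - <<'E'
from h import *
t=read_camera("top"); s=read_camera("scene")
a=t["color"]; 
def box(img,lo,hi,roi):
    x0,y0,x1,y1=roi; m=cv2.inRange(cv2.cvtColor(img,cv2.COLOR_RGB2HSV)[y0:y1,x0:x1],lo,hi)
    cs=cv2.findContours(m,cv2.RETR_EXTERNAL,cv2.CHAIN_APPROX_NONE)[0]; k=max(cs,key=cv2.contourArea)
    return cv2.minAreaRect(k+np.array([x0,y0])),cv2.contourArea(k)
# dark handle/head in both views
for nm,roi in(("pin",(203,180,222,202)),("punch",(163,188,190,212)),("bolt",(360,192,378,210))):
    r,A=box(a,(0,0,0),(180,120,95),roi); print(nm,r,A)
for n,uv,z in(("pintop",(211.5,189.5),.136),("collar",(213,194),.084),("punchtop",(175,201),.11),("hole",(331.5,202.5),.08),("bolt",(369,201.5),.09)):
    print(n,cast(t,uv,z).round(4))
for n,uv,z in(("pintop",(211,201),.136),("collar",(211.5,230),.084),("punchtop",(186,238),.11),("hole",(302,183),.08),("bolt",(321.5,166),.09)):
    print(n,cast(s,uv,z).round(4))
A=cv2.resize(a[165:245,150:250],None,fx=4,fy=4,interpolation=2); B=cv2.resize(a[165:245,295:395],None,fx=4,fy=4,interpolation=2)
C=s["color"]; C1=cv2.resize(C[190:270,150:250],None,fx=4,fy=4,interpolation=2);C2=cv2.resize(C[145:225,260:360],None,fx=4,fy=4,interpolation=2)
cv2.imwrite("pics/crop1.png",cv2.cvtColor(np.vstack([np.hstack([A,B]),np.hstack([C1,C2])])[:600],cv2.COLOR_RGB2BGR))
E
```

```text
pin ((211.50001525878906, 191.0), (14.849242210388184, 9.192387580871582), 45.0) 101.0
punch ((175.8823699951172, 200.97061157226562), (21.10059928894043, 16.97749137878418), 14.03624439239502) 270.5
bolt ((368.7500305175781, 201.25003051757812), (11.31370735168457, 10.60660171508789), 45.0) 94.5
pintop [0.6394 0.1058 0.136 ]
collar [0.6387 0.1103 0.084 ]
punchtop [0.62   0.1765 0.11  ]
hole [ 0.6288 -0.1179  0.08  ]
bolt [ 0.6313 -0.1881  0.09  ]
pintop [0.6399 0.111  0.136 ]
collar [0.6394 0.1137 0.084 ]
punchtop [0.6232 0.1799 0.11  ]
hole [ 0.6304 -0.1169  0.08  ]
bolt [ 0.6333 -0.185   0.09  ]
```

View pics/crop1.png

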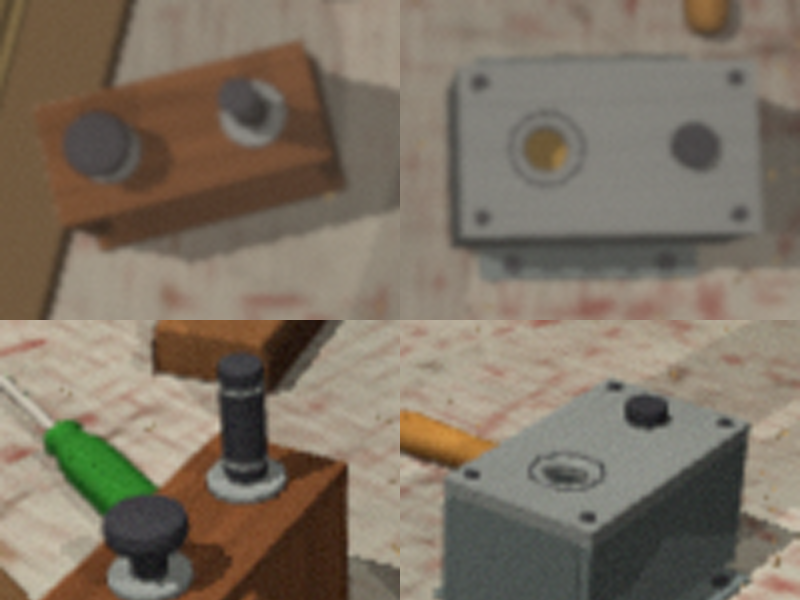

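The crop shows the pin collar at about (213.2,193.0) in the top view and the hole centre at (331.7,202.2). From both views the pin is near (0.639,0.111) and the hole near (0.630,-0.117). I'll move to a hover above the pin, with the jaws along the rack's x axis.

```bash
python3 -m handwheel '{"grip":[1,1,1,1,1,1,1,1],"dp":[[0.03,-0.02,-0.01],[0.07,-0.05,-0.02],[0.115,-0.08,-0.03],[0.16,-0.11,-0.03],[0.205,-0.14,-0.03],[0.25,-0.17,-0.03],[0.295,-0.2,-0.03],[0.34,-0.23,-0.03]],"rotation":[[0,0,-5],[0,0,-10],[0,0,-16],[0,0,-22],[0,0,-28],[0,0,-34],[0,0,-40],[0,0,-46]]}' 40
python3 - <<'E'
from h import *
s=manip.observe(); print(s["tcp_pos"],totool(s,np.array([.639,.111,.26])-s["tcp_pos"]),Rn.from_quat(np.roll(s["ee_rot"],-1)).as_matrix()[:,1])
t=read_camera("top"); p=cast(t,(213.2,193),.084);m=cast(t,(175.5,200.5),.11);print(p,m,np.degrees(np.arctan2(p[0]-m[0],m[1]-p[1])))
E
```

```text
time_s: 1.2
tcp_pos: [0.4298, -0.1822, 0.2612]
ee_rot: [-0.0, 0.838, 0.546, 0.0]
contact_force: [0.7, -0.4, 0.2]
finger_gap: 0.0855
[ 0.42980168 -0.18224391  0.26115706] [0.35268966 0.07324747 0.00144306] [ 9.15161219e-01 -4.03087896e-01 -3.01151762e-04]
[0.6406022  0.10997308 0.084     ] [0.62091178 0.17565966 0.11      ] 16.686799380265974
```

```bash
python3 -m handwheel '{"grip":[1,1,1,1,1,1,1,1],"dp":[[0.05,0.01,0],[0.105,0.022,0],[0.16,0.033,0],[0.215,0.045,0],[0.27,0.056,0],[0.315,0.065,0],[0.34,0.071,0],[0.353,0.073,0]],"rotation":[[0,0,-6],[0,0,-12],[0,0,-18],[0,0,-24],[0,0,-30],[0,0,-35],[0,0,-38],[0,0,-39]]}'
python3 - <<'E'
from h import *
s,c=wrist(); cv2.imwrite("pics/w1.png",c["color"][:,:,::-1])
print(s["tcp_pos"],c["fov_y"],c["mount"],s["joint_positions"])
for X in((.640,.111,.084),(.640,.111,.136),(.621,.177,.11)): print(project(c,X))
E
```

```text
time_s: 2.25
tcp_pos: [0.6398, 0.1194, 0.2626]
ee_rot: [-0.001, 0.603, 0.797, 0.003]
contact_force: [0.1, -0.2, -0.2]
finger_gap: 0.0853
[0.63982608 0.11941127 0.26259153] 65.32687739461807 [[ 1.06628940e-03 -9.57166122e-01 -2.89537351e-01  7.39660891e-02]
 [ 9.99999423e-01  9.83203926e-04  4.32411559e-04 -1.89478573e-04]
 [-1.29215435e-04 -2.89537645e-01  9.57166619e-01 -1.43362154e-01]
 [ 0.00000000e+00  0.00000000e+00  0.00000000e+00  1.00000000e+00]] [ 0.01058969  0.42472604  1.22080821  0.00517932  1.49428685 -0.26483806]
[279.82545675 199.4576255 ]
[279.56477556 214.25706259]
[279.19373834 130.81961927]
```

View pics/w1.png

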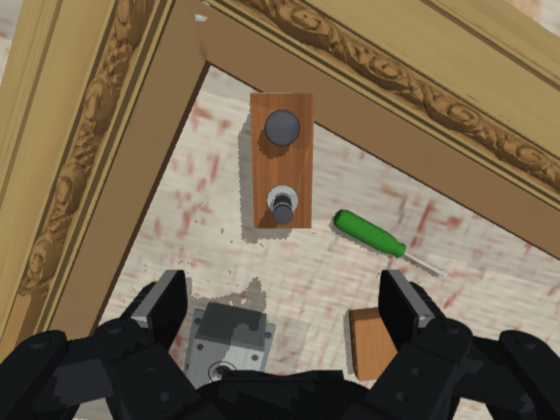

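The wrist view shows the rack lined up with the image columns. The pin's collar is at about (282,199), its handle top at (283,214), and the punch at (283,127). Next I refine the pin position and work out the move.

Run:
```python
from h import *
s,c=wrist(); print(s["tcp_pos"],s["ee_rot"],np.abs(s["joint_vel"]).max())
g=cv2.cvtColor(c["color"],cv2.COLOR_RGB2HSV)[180:232,255:312]
for nm,lo,hi in(("collar",(0,0,120),(180,60,255)),("dark",(0,0,0),(180,110,85))):
    m=cv2.inRange(g,lo,hi); k=max(cv2.findContours(m,0,1)[0],key=cv2.contourArea); print(nm,np.add(cv2.boundingRect(k),(255,180,0,0)))
for X,z in(((282,199.5),.084),((283,214.5),.136)):
    p=cast(c,X,z); print(p,totool(s,p-s["tcp_pos"]))
print(totool(s,np.array([.642,.111,.097])-s["tcp_pos"]))
```

```text
[0.64011851 0.12015364 0.26264961] [-0.00091733  0.60333692  0.79747995  0.00307298] 0.04279234097482498
collar [266 186  32  28]
dark [271 196  21  29]
[0.64252786 0.11243542 0.084     ] [-0.00900628 -0.00045831  0.17860497]
[0.64327621 0.11242738 0.136     ] [-0.00894865  0.00045695  0.12660767]
[-0.01017679 -0.00130731  0.16559543]
```

```bash
python3 -m handwheel '{"grip":[1,1,1,1,1,1,1,1],"dp":[[-0.004,0,0.015],[-0.009,0,0.045],[-0.009,0,0.085],[-0.009,0,0.12],[-0.009,0,0.145],[-0.009,0,0.158],[-0.009,0,0.1645],[-0.009,0,0.1655]],"rotation":[[0,0,0],[0,0,0],[0,0,0],[0,0,0],[0,0,0],[0,0,0],[0,0,0],[0,0,0]]}'
python3 -m handwheel '{"grip":[0.3,0,0,0,0,0,0,0],"dp":[[0,0,0],[0,0,0],[0,0,0],[0,0,0],[0,0,0],[0,0,0],[0,0,0],[0,0,0]],"rotation":[[0,0,0],[0,0,0],[0,0,0],[0,0,0],[0,0,0],[0,0,0],[0,0,0],[0,0,0]]}' 60
```

```text
time_s: 3.35
tcp_pos: [0.6425, 0.1108, 0.0976]
ee_rot: [-0.001, 0.604, 0.797, 0.003]
contact_force: [1.1, 0.5, 0.0]
finger_gap: 0.0858
time_s: 4.35
tcp_pos: [0.6427, 0.1109, 0.0981]
ee_rot: [-0.0, 0.604, 0.797, 0.003]
contact_force: [-0.2, 0.6, 5.4]
finger_gap: 0.0162
```

```bash
python3 -m handwheel '{"grip":[0,0,0,0,0,0,0,0],"dp":[[0,0,-0.005],[0,0,-0.02],[0,0,-0.04],[0,0,-0.06],[0,0,-0.08],[0,0,-0.095],[0,0,-0.1],[0,0,-0.1]],"rotation":[[0,0,0],[0,0,0],[0,0,0],[0,0,0],[0,0,0],[0,0,0],[0,0,0],[0,0,0]]}'
python3 - <<'E'
from h import *
s,c=wrist(); sc=read_camera("scene")["color"]
a=c["color"][170:420,130:430]
b=cv2.resize(sc[140:280,130:360],None,fx=2,fy=2,interpolation=2)
a=cv2.copyMakeBorder(a,0,30,0,0,0)
cv2.imwrite("pics/lift.png",np.hstack([a,b])[:,:,::-1])
q=s["ee_rot"]
print(s["tcp_pos"],s["finger_gap"],totool(s,np.array([.630,-.1173,s["tcp_pos"][2]])-s["tcp_pos"]))
E
```

```text
time_s: 5.35
tcp_pos: [0.6424, 0.1103, 0.1981]
ee_rot: [-0.0, 0.604, 0.797, 0.003]
contact_force: [1.0, -0.4, -0.7]
finger_gap: 0.0165
[0.64239367 0.11031013 0.19811274] 0.016537303168900456 [-0.21579771 -0.07341513 -0.0012413 ]
```

View pics/lift.png

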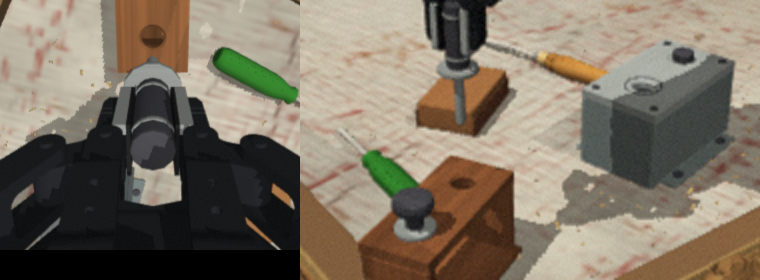

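The pin is held upright: in this composite, its collar is at (458,70) and its tip at (462,122). The punch has stayed in place. Next is the move above the hole.

```bash
python3 -m handwheel '{"grip":[0,0,0,0,0,0,0,0],"dp":[[-0.014,-0.005,0],[-0.048,-0.016,0],[-0.09,-0.031,-0.001],[-0.132,-0.045,-0.001],[-0.173,-0.059,-0.001],[-0.202,-0.069,-0.001],[-0.214,-0.073,-0.001],[-0.216,-0.0735,-0.001]],"rotation":[[0,0,0],[0,0,0],[0,0,0],[0,0,0],[0,0,0],[0,0,0],[0,0,0],[0,0,0]]}'
python3 - <<'E'
from h import *
s,c=wrist(); S=read_camera("scene")
q=s["ee_rot"]; print(s["tcp_pos"],q)
a=cv2.copyMakeBorder(c["color"][170:420,130:430],0,30,0,0,0)
x0,y0=225,100
b=cv2.resize(S["color"][y0:y0+140,x0:x0+160],None,fx=3,fy=3,interpolation=2)
a=cv2.copyMakeBorder(a,0,b.shape[0]-280,0,0,0)
cv2.imwrite("pics/over.png",np.hstack([a,b])[:,:,::-1])
p=s["tcp_pos"]; Z=p-[0,0,.018]
off=lambda u:((u-[x0,y0])*3+[300,0]).round(1)
print("collar",off(project(S,Z)),"tip",off(project(S,Z-[0,0,.046])),"tiptilt+x2",off(project(S,Z-[-.002,0,.046])),"hole",off(project(S,(.630,-.1173,.08))))
print("wrist hole",project(c,(.630,-.1173,.08))-[130,170],"collar",project(c,Z)-[130,170])
E
```

```text
time_s: 6.45
tcp_pos: [0.6292, -0.1182, 0.1965]
ee_rot: [-0.001, 0.605, 0.796, 0.003]
contact_force: [0.0, 0.0, -1.6]
finger_gap: 0.0163
[ 0.62915901 -0.11820926  0.19647278] [-0.00139042  0.60465482  0.79648224  0.0025802 ]
collar [542.2 103.5] tip [538.2 173.4] tiptilt+x2 [535.6 172.5] hole [531.9 249. ]
wrist hole [153.42434186  37.69997743] collar [152.48157795  88.12169222]
```

View pics/over.png

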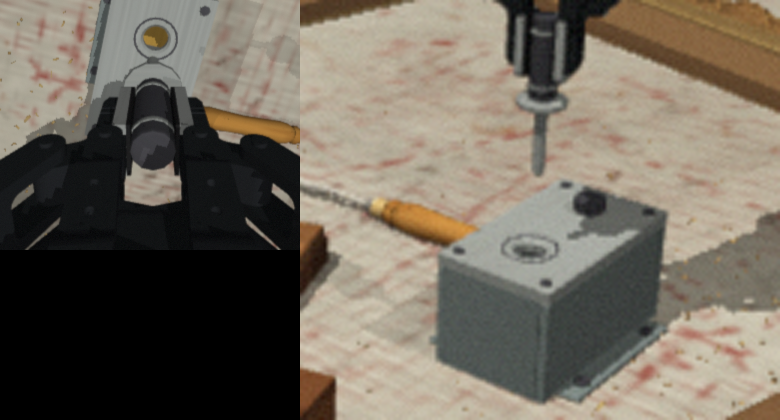

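In this composite the collar is at (542,102) and the tip at (538,174), which matches the predicted vertical pin. The hole is at (529,249) in the scene half and (155,37) in the wrist half, about 2 mm toward tool +y from the pin. I'll correct that and lower the pin.

```bash
python3 -m handwheel '{"grip":[0,0,0,0,0,0,0,0],"dp":[[0,0.001,0.005],[0,0.002,0.015],[0,0.002,0.03],[0,0.002,0.045],[0,0.002,0.06],[0,0.002,0.072],[0,0.002,0.078],[0,0.002,0.079]],"rotation":[[0,0,0],[0,0,0],[0,0,0],[0,0,0],[0,0,0],[0,0,0],[0,0,0],[0,0,0]]}'
```

```text
time_s: 7.55
tcp_pos: [0.6313, -0.1158, 0.1173]
ee_rot: [-0.002, 0.604, 0.797, 0.003]
contact_force: [0.5, 0.6, -1.5]
finger_gap: 0.0165
```

```bash
python3 -m handwheel '{"grip":[0,0,0,0,0,0,0,0],"dp":[[-0.001,0,0.002],[-0.001,0,0.005],[-0.001,0,0.008],[-0.001,0,0.011],[-0.001,0,0.0135],[-0.001,0,0.0155],[-0.001,0,0.0165],[-0.001,0,0.0165]],"rotation":[[0,0,0],[0,0,0],[0,0,0],[0,0,0],[0,0,0],[0,0,0],[0,0,0],[0,0,0]]}' 80
python3 - <<'E'
from h import *
S=read_camera("scene"); a=cv2.resize(S["color"][100:240,225:385],None,fx=3,fy=3,interpolation=2)
cv2.imwrite("pics/push.png",a[:,:,::-1])
E
```

```text
time_s: 8.55
tcp_pos: [0.6322, -0.117, 0.1017]
ee_rot: [-0.001, 0.604, 0.797, 0.003]
contact_force: [-1.0, -1.8, 5.9]
finger_gap: 0.0159
```

View pics/push.png

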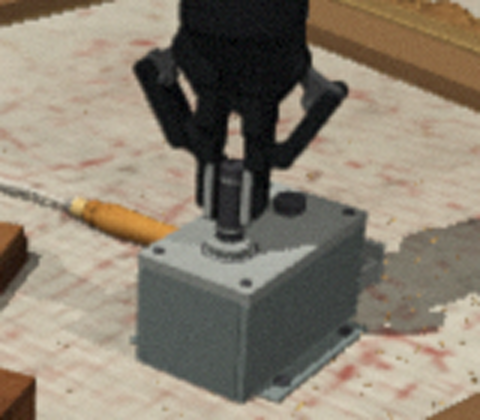

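The pin is in the hole with its collar just above the plate, at about (230,250). A grey part may be sticking out at the -y end near (375,260). I'll check the tray with the top camera.

Run:
```python
from h import *
t=read_camera("top")["color"]; o=cv2.imread("pics/top0.png")[:,:,::-1]
r=[cv2.resize(i[160:240,340:440],None,fx=4,fy=4,interpolation=2) for i in(o,t)]
cv2.imwrite("pics/tray.png",np.hstack(r)[:,:,::-1])
s=manip.observe(); print(s["contact_force"],s["tcp_pos"])
```

```text
[-0.22545224 -1.40830235  5.72880719] [ 0.63223869 -0.1169975   0.10176398]
```

View pics/tray.png

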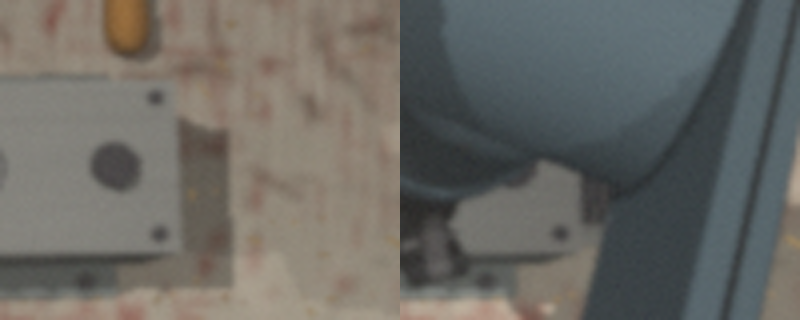

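The arm hides most of the tray area: only a dark part shows beside the end at (595,195), which isn't conclusive. I'll press on to the collar stop to be sure.

```bash
python3 -m handwheel '{"grip":[0,0,0,0,0,0,0,0],"dp":[[0,0,0.001],[0,0,0.002],[0,0,0.003],[0,0,0.004],[0,0,0.004],[0,0,0.004],[0,0,0.004],[0,0,0.004]],"rotation":[[0,0,0],[0,0,0],[0,0,0],[0,0,0],[0,0,0],[0,0,0],[0,0,0],[0,0,0]]}' 80
python3 -m handwheel '{"grip":[0,0,0,0,0,0,0,0],"dp":[[0,0,-0.005],[0,0,-0.02],[0,0,-0.04],[0,0,-0.06],[0,0,-0.08],[0,0,-0.093],[0,0,-0.098],[0,0,-0.098]],"rotation":[[0,0,0],[0,0,0],[0,0,0],[0,0,0],[0,0,0],[0,0,0],[0,0,0],[0,0,0]]}' 80
python3 - <<'E'
from h import *
s=manip.observe(); print(s["tcp_pos"],totool(s,np.array([.6427,.1109,s["tcp_pos"][2]])-s["tcp_pos"]))
E
```

```text
time_s: 9.65
tcp_pos: [0.6323, -0.1171, 0.0988]
ee_rot: [-0.0, 0.604, 0.797, 0.003]
contact_force: [-2.2, 0.4, 6.7]
finger_gap: 0.0161
time_s: 10.65
tcp_pos: [0.6319, -0.1175, 0.1966]
ee_rot: [-0.0, 0.604, 0.797, 0.003]
contact_force: [0.2, 0.1, -0.9]
finger_gap: 0.0163
[ 0.63190742 -0.11748785  0.19658407] [0.21695617 0.07215348 0.00117729]
```

```bash
python3 -m handwheel '{"grip":[0,0,0,0,0,0,0,0],"dp":[[0.014,0.005,0],[0.048,0.016,0],[0.09,0.03,0.001],[0.132,0.044,0.001],[0.174,0.058,0.001],[0.203,0.0675,0.001],[0.215,0.0715,0.001],[0.217,0.072,0.001]],"rotation":[[0,0,0],[0,0,0],[0,0,0],[0,0,0],[0,0,0],[0,0,0],[0,0,0],[0,0,0]]}'
python3 - <<'E'
from h import *
s=manip.observe(); t=read_camera("top"); S=read_camera("scene")
p=s["tcp_pos"]; print(p,s["ee_rot"],s["finger_gap"])
T=cv2.resize(t["color"][170:240,300:430],None,fx=3,fy=3,interpolation=2)
x0,y0=150,130
b=cv2.resize(S["color"][y0:y0+130,x0:x0+130],None,fx=3,fy=3,interpolation=2)
T=cv2.copyMakeBorder(T,0,180,0,0,0)
cv2.imwrite("pics/back.png",np.hstack([T,b])[:,:,::-1])
off=lambda u:((u-[x0,y0])*3+[390,0]).round(1)
Z=p-[0,0,.018]; print("collar",off(project(S,Z)),"tip",off(project(S,Z-[0,0,.046])),"rackhole",off(project(S,(.6427,.1109,.08))),off(project(S,(.6427,.1109-.005,.08))))
E
```

```text
time_s: 11.65
tcp_pos: [0.6422, 0.1117, 0.1962]
ee_rot: [-0.001, 0.603, 0.797, 0.002]
contact_force: [0.1, -0.3, -1.8]
finger_gap: 0.0166
[0.64216724 0.11166482 0.19622049] [-5.94440250e-04  6.03394423e-01  7.97438760e-01  2.49821865e-03] 0.016599796411343636
collar [565.1 139. ] tip [569.4 218.4] rackhole [574.2 301.8] [580.9 297.9]
```

View pics/back.png

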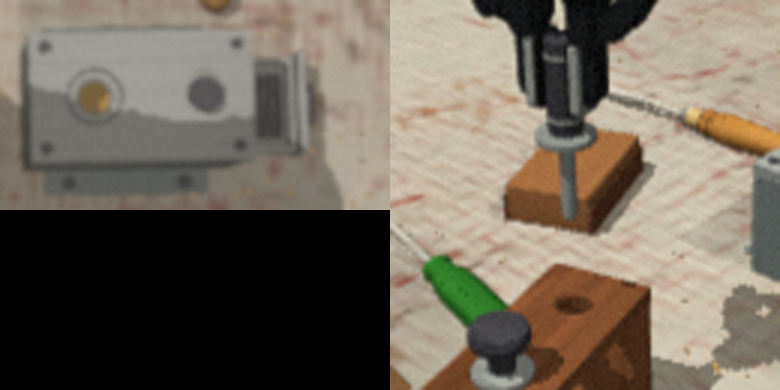

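The tray is fully out: it reaches from x≈255 to 305 in the enlarged top half. The pin hangs vertically with its collar at (567,135) and tip at (570,220). The rack hole is at (574,304), against a predicted (574,302). I'll lower the pin there.

```bash
python3 -m handwheel '{"grip":[0,0,0,0,0,0,0,0],"dp":[[0,0.0005,0.005],[-0.0005,0.0005,0.02],[-0.001,0.0005,0.04],[-0.001,0.0005,0.06],[-0.001,0.0005,0.078],[-0.001,0.0005,0.09],[-0.001,0.0005,0.0965],[-0.001,0.0005,0.097]],"rotation":[[0,0,0],[0,0,0],[0,0,0],[0,0,0],[0,0,0],[0,0,0],[0,0,0],[0,0,0]]}'
```

```text
time_s: 12.75
tcp_pos: [0.6434, 0.1099, 0.0992]
ee_rot: [-0.001, 0.604, 0.797, 0.002]
contact_force: [-1.0, 0.0, 0.1]
finger_gap: 0.0164
```

```bash
python3 -m handwheel '{"grip":[0.25,0.3,0.4,0.6,0.8,1,1,1],"dp":[[0,0,0],[0,0,0],[0,0,0],[0,0,0],[0,0,0],[0,0,0],[0,0,0],[0,0,0]],"rotation":[[0,0,0],[0,0,0],[0,0,0],[0,0,0],[0,0,0],[0,0,0],[0,0,0],[0,0,0]]}'
python3 -m handwheel '{"grip":[1,1,1,1,1,1,1,1],"dp":[[0,0,-0.005],[0,0,-0.02],[0,0,-0.045],[0,0,-0.075],[0,0,-0.105],[0,0,-0.13],[0,0,-0.14],[0,0,-0.14]],"rotation":[[0,0,0],[0,0,0],[0,0,0],[0,0,0],[0,0,0],[0,0,0],[0,0,0],[0,0,0]]}'
python3 - <<'E'
from h import *
s,c=wrist(); S=read_camera("scene"); print(s["tcp_pos"])
b=cv2.resize(S["color"][160:290,150:280],None,fx=3,fy=3,interpolation=2)
a=cv2.copyMakeBorder(c["color"][70:270,200:380],0,190,0,0,0)
cv2.imwrite("pics/end.png",np.hstack([a,b])[:,:,::-1])
off=lambda u:((u-[150,160])*3+[180,0]).round(1)
X=np.array((.6427,.1115,.08)); print(off(project(S,X)),off(project(S,X+[0,0,.056])))
print("wrist",project(c,X+[0,0,.004])-[200,70],project(c,X+[0,0,.056])-[200,70])
E
```

```text
time_s: 13.75
tcp_pos: [0.6434, 0.1099, 0.0992]
ee_rot: [-0.001, 0.604, 0.797, 0.002]
contact_force: [-0.0, -0.1, 0.2]
finger_gap: 0.0855
time_s: 14.75
tcp_pos: [0.6434, 0.1093, 0.2401]
ee_rot: [0.0, 0.604, 0.797, 0.003]
contact_force: [0.6, 0.0, -0.1]
finger_gap: 0.0858
[0.64337496 0.10926087 0.24014417]
[363.4 212.3] [358.5 121.6]
wrist [ 81.60212937 124.29216966] [ 81.78415375 139.58070868]
```

View pics/end.png

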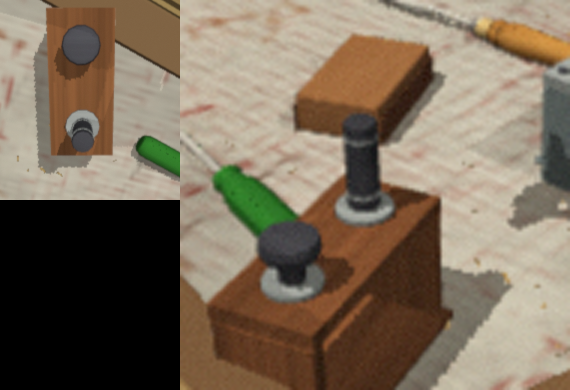

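The pin stands upright in its own hole, with its collar at (364,209) and top at (359,122), within a pixel or so of the prediction. The punch hasn't moved and the gripper is clear.

```bash
python3 -c "
from rig import workorder; print(workorder.hand_in())"
```

```text
the job is handed in; nothing more can be done
None
```

The job is handed in at about 15 s of robot time. I took the pin from the rack, pushed it down the access hole until the tray sprang out, put it back in its own rack hole and let go.

**Tray:** a clear top view after the push shows it out by about 45 mm. The view taken during the push was mostly hidden by the arm. Because of that I pressed about 3 mm further to be sure, and then lifted out.

**Pin and punch:** the last pictures show the pin upright with its collar on the rack, within about 2 mm of where it started. The punch is still in its own hole, and the gripper is open and clear above.

**Oddities:**
- The finger gap read about 16 mm on the 18 mm handle, though the grip held.
- The collar looked 1–2 mm higher in the fingers after the push, which made no difference to putting it back.

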